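# Bolt the travelling sample case shut

## Robot

A 6-joint arm with a two-finger parallel gripper is mounted at the origin on a cart in front of the work surface, level with it; the furniture and walls round the work are solid. World frame = base frame: x ahead of the robot, y to its left, z up, the work surface at z = 0. Lengths are in m, angles in rad, forces in N, time in s.
With the tool pointing down it reaches from about 0.35 to 0.925 m from the base axis. Payload 6.4 kg.
Tool frame: the origin (TCP) lies at the very end of the fingers, on their centre line; the grasp point (between the pads) lies 19 mm behind it (env.tcp_to_grasp is the distance from the TCP to the grasp point, in m); z points along the fingers, y is the line along which they close (so a half turn about z gives the same grasp; the last joint's range is limited). The gripper opens to 85 mm and grips with 20 to 120 N. Pads are 22 mm wide; open, the fingers measure 114 mm over their backs; the gripper's body (76 mm by 85 mm) begins 54 mm behind the grasp point. The pads swing forward as they close: fully open they stand 13 mm farther back than shut.
Start: joints at [-1.478, 0.245, 1.558, -0, 1.339, -0.174], TCP at [0.171, -0.627, 0.231] pointing down, gripper open.
Joint ranges: [-3.13, 3.13], [-1.02, 2.26], [0.13, 2.54], [-0.95, 4.09], [0.21, 2.88], [-2.74, 2.74]. Speed limits (rad/s): [2.57, 2.57, 3.14, 3.14, 3.14, 3.14].

## Interface

Orientations are given as a rotation vector (axis times angle).
In Python, from station import env, vision gives the robot as it stands.
- The arm moves only by the shell command python3 -m inch 'ROWS' [FORCE]. ROWS is JSON, one flat list of numbers, 5 for each row, row after row: the opening, from 0 (shut) to 1 (fully open), then the shift along the tool's x, y, z in m, then the turn about the tool's z in rad. In form: [jaw, x, y, z, spin, jaw, x, y, z, spin, ...]. A call has 1 to 12 rows; each row is the pose to reach, as a shift and turn from the pose commanded when the call began, along the tool's axes at that moment; what a row does not reach only later rows make up. A row lasts 1/8 s, in which the tool goes at most 62.5 mm and 10.7 degrees, less where a joint would pass 70% of its speed; a pose out of reach is approached as far as the arm can. A call with a gripper value outside its range is refused whole. The fingers move at their own pace and stop on an object; FORCE is the grip in N (left out, the last holds). Time passes only in rows, so rows that repeat a pose let the fingers close. It gives the time, the measured TCP pose, the force, the opening and the grip force at its end, in the units of the state.
- env.state(): the state, without advancing time (a new reading comes with each control period).
- vision.camera(name): name is "scene" or "top" or "wrist"; returns a dict with "img" (480x640x3 uint8, blue, green, red), "fx", "fy", "cx", "cy" (pixels), "k1" (the pictures are not rectified: a ray, as slopes to the right and down, at radius r is drawn at 1 + k1 r^2 times it, then the intrinsics apply), "R" (3x3) and "t" (3): a world point X has camera coordinates R X + t. Camera axes: x right, y down, z forward; pixel columns grow to the right and rows downward; lengths in m; the calibration is good to about 2 mm. A picture is of the moment at which its call begins. There is no depth.
- env.job_done(): hands the job in; it is judged then, once.
The state is a dict: "clock": time; "q": joint angles; "dq": joint speeds; "joint_efforts": joint torques, N m; "ee_pos": TCP position; "tcp_rot": TCP orientation; "wrist_force": force on the tool from outside, world axes, zero at the start; "ft_torque": the same for the moment, N m; "grip_width": finger opening in m; "finger_force": force on a finger pad.
Only numpy, scipy, OpenCV 4.12 (cv2) and the standard library are available. Lean on these libraries where they do the work, as an engineer would, in place of code of your own. Each camera call takes 0.05 s, during which the arm holds its last target. There are 200 camera calls.

## Task

Get the plywood travelling case ready to leave: push its half-open lid down until it is fully shut, push the bolt by its upright knob along the slot until it is fully home in the keeper, then push the knob over and down into the side notch at the end of the slot so that the bolt is locked. Only push, gently, with the fingertips: do not lift the lid any further open, do not pinch the knob, and leave the jars in the case and the things beside it where they are.

Things in the scene. Friction and masses are not known exactly. Their poses are not given: they have to be found in the camera images.
- case: Open-topped plywood case, fixed on the worktop (it cannot shift): 230 mm along its x, 290 mm along its y, rim 112 mm above the worktop. Origin: centre of its underside on the worktop. Its z is up; -x is its front (towards the robot, give or take the yaw), +y its left, -y its right end, where the keeper is.
- lid (a joint): Opening angle of the lid, rad: 0 = fully shut (hard stop; lid top level with the rim, 112 mm above the worktop), 0.45 to 0.75 at the start. A plywood panel, 196 x 250 x 12 mm, set inside the rim; its hinge line runs along the case's y at case x = +100 mm, z = 112 mm. A stiff hinge keeps it wherever it is left; 2 to 4 N downwards near its front edge moves it.
- lid_press (a point): Point on the lid's top face, 18 mm behind its front edge and 30 mm left of its middle, 180 mm from the hinge line: a free place to push the lid down. Its z axis is the lid's outward normal, and its x and y axes run along the lid; shut, they are the case's axes. The bolt does not come nearer than 75 mm to it sideways.
- bolt (a joint): Travel of the steel barrel bolt on the lid, in m: 0 = drawn back (it starts within 6 mm of it), 0.035 = fully home (hard stop). It slides to the case's -y (right) into the keeper. Its axis lies along the case's y, 135 mm in front of the hinge line, 14 mm above the lid: case x = -35 mm. The knob's case y is -65.5 mm drawn back, -100.5 mm home. About 2 N moves it; it stays where left.
- knob (a joint): Angle of the bolt's knob about the bolt's axis, rad: 0 = upright from the lid, growing as it is turned towards the case's front (-x), 1.22 = fully down in the notch (hard stop). In the straight slot it can lean 0.2 at most; only with the bolt within about 3 mm of home can it swing into the notch, which then locks the bolt. 1.5 N at the ball turns it; it stays where left. Over 35 N is forcing it.
- knob_ball (a point): Centre of the 16 mm steel ball on the knob's end, 41 mm from the bolt's axis, on a 7 mm thick stem that comes out of the 22 mm thick barrel. Lid shut and knob upright: ball's centre 167 mm, barrel's top 137 mm above the worktop. Knob fully down: the ball's centre is 38 mm in front of the bolt's axis and 140 mm above the worktop.
- notch (a point): Point in the middle of the side notch (11 mm wide along the slot), on the front side of the barrel, level with the bolt's axis. The notch opens from the right-hand end of the 45 mm long top slot and runs down the front of the barrel.
- keeper_eye (a point): Centre of the eye of the steel keeper on the case's right-hand rim, 126 mm above the worktop, on the bolt's axis; the keeper's strap reaches 140 mm above the worktop.
- pigment_jar_0: Glass jar with a lid, 52 mm wide, 62 mm high, standing in a foam recess in the rear right of the case; to be left alone. Origin: centre of its underside.
- pigment_jar_1: Glass jar with a lid, 48 mm wide, 58 mm high, in the rear middle of the case; to be left alone. Origin: centre of its underside.
- pigment_jar_2: Glass jar with a lid, 57 mm wide, 70 mm high, in the rear left of the case; to be left alone. Origin: centre of its underside.
- dropper_bottle: Amber dropper bottle, 37 mm wide, 108 mm high, standing loose right of the case; to be left alone. Origin: centre of its underside.
- thread_spool: Wooden thread spool, 39 mm wide, 58 mm high, standing loose right of the case; to be left alone. Origin: centre of its underside.
- masking_tape: Roll of paper tape lying flat left of the case, 94 mm wide, 19 mm high; to be left alone. Origin: centre of its underside.
- eraser: Small block eraser, 23 x 50 x 13 mm, lying in front of the case; to be left alone. Origin: centre of its underside.

How it is judged:
By the outcome, as a careful person would: the job done as asked, in the order asked, and still so for the second after the job is handed in, with the robot touching nothing.
It also fails if it takes over 48 s, if anything falls off the work surface, if the arm or the gripper's body presses on something with over 40 N, if the wrist force passes 120 N, or if a joint passes its speed limit or range.

## Working session

There is one attempt and no reset: what is moved stays moved. The work goes in short steps, Python scripts to look and compute and a shell command to move; the robot and the scene stay as the last step left them, time stands still between calls to the robot, and variables do not carry over. Pictures are saved under pics/ and viewed, at most 10 in all, crops included, and the job is handed in when it is done.

```bash
mkdir -p pics
cat > h.py <<'E'
import numpy as np, cv2
from station import env, vision
def K(c): return np.array([[c['fx'],0,c['cx']],[0,c['fy'],c['cy']],[0,0,1.]])
def D(c): return np.array([c['k1'],0,0,0.])
def ray(c,uv):
    # iterative undistort (radial k1)
    p=cv2.undistortPointsIter(np.array([[uv]],float),K(c),D(c),None,None,(3,50,1e-10))[0,0]
    R=np.array(c['R']);t=np.array(c['t']); d=R.T@np.array([p[0],p[1],1]); return -R.T@t,d
def onz(c,uv,z):
    o,d=ray(c,uv); return o+d*(z-o[2])/d[2]
def proj(c,X):
    return cv2.projectPoints(np.array(X,float).reshape(-1,1,3),cv2.Rodrigues(np.array(c['R']))[0],np.array(c['t'],float),K(c),D(c))[0].reshape(-1,2)
def tri(c1,u1,c2,u2):
    o1,d1=ray(c1,u1);o2,d2=ray(c2,u2)
    s=np.linalg.lstsq(np.stack([d1,-d2],1),o2-o1,rcond=None)[0]
    a=o1+s[0]*d1;b=o2+s[1]*d2; return (a+b)/2,np.linalg.norm(a-b)
E
python3 - <<'E'
from h import *
for n in ("scene","top"):
    c=vision.camera(n); cv2.imwrite(f"pics/{n}0.png",c['img']); print(n,-np.array(c['R']).T@c['t'],np.array(c['R'])[2],c['fx'],c['k1'])
s=env.state(); print(s['clock'],s['ee_pos'],s['tcp_rot'])
E
```

```text
scene [-0.20659431  0.64437951  1.066109  ] [ 0.59798831 -0.31056122 -0.73889222] 581.4388389663973 -0.04374273641203787
top [0.32363591 0.25193392 1.29329204] [ 0.16884184  0.01139723 -0.98557726] 513.5979838851675 -0.018778713849024516
0.1 [ 0.17134317 -0.62648425  0.23030982] [-3.11197583e+00 -4.17652517e-01 -1.06011438e-04]
```

View pics/scene0.png

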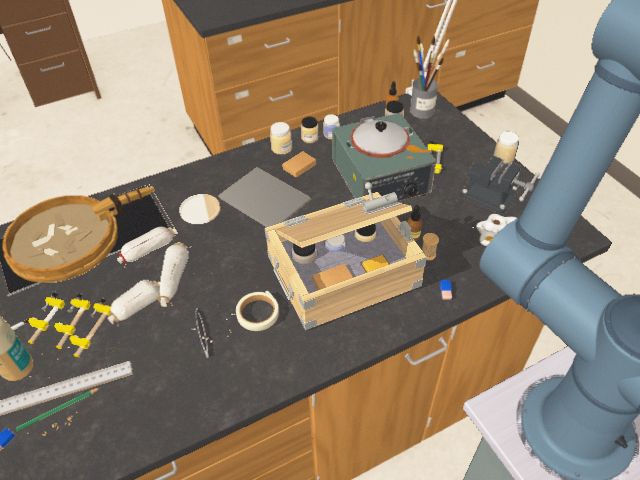

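View pics/top0.png

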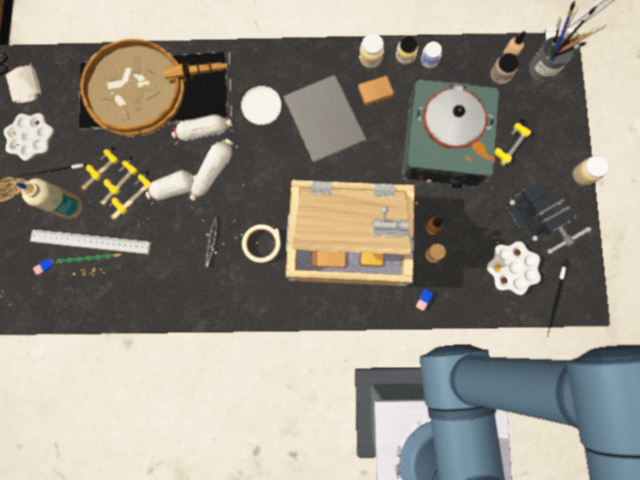

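The top view shows the case with rim corners at roughly (291,181), (414,184), (413,283) and (286,281). The half-open lid carries the bolt near (390,226), with the knob ball near (385,211). In the scene view the knob is near (368,187). I'll zoom in on both.

Run:
```python
from h import *
a=cv2.imread("pics/top0.png")[170:295,275:455]; b=cv2.imread("pics/scene0.png")[170:330,255:455]
a=cv2.resize(a,None,fx=4.4,fy=4.4,interpolation=cv2.INTER_CUBIC)[:, :790];cv2.imwrite("pics/topc.png",a)
cv2.imwrite("pics/scc.png",cv2.resize(b,None,fx=3.7,fy=3.7,interpolation=cv2.INTER_CUBIC))
```

```text
(no output)
```

View pics/topc.png

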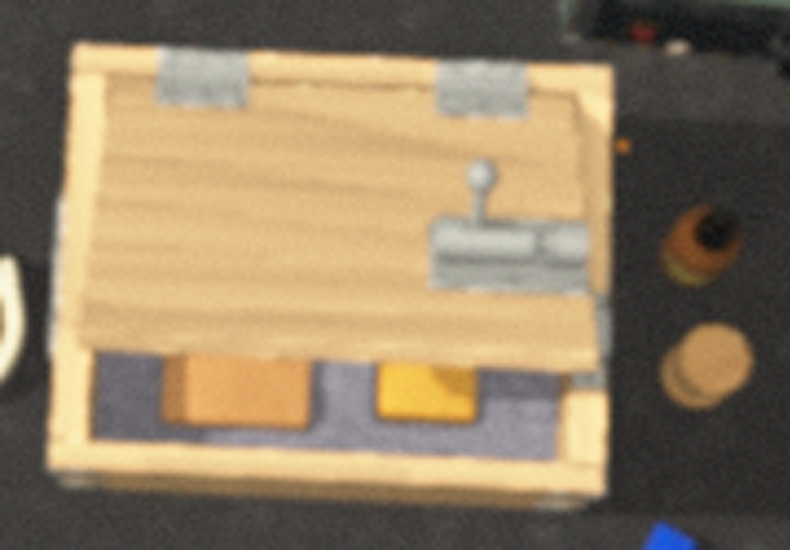

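View pics/scc.png

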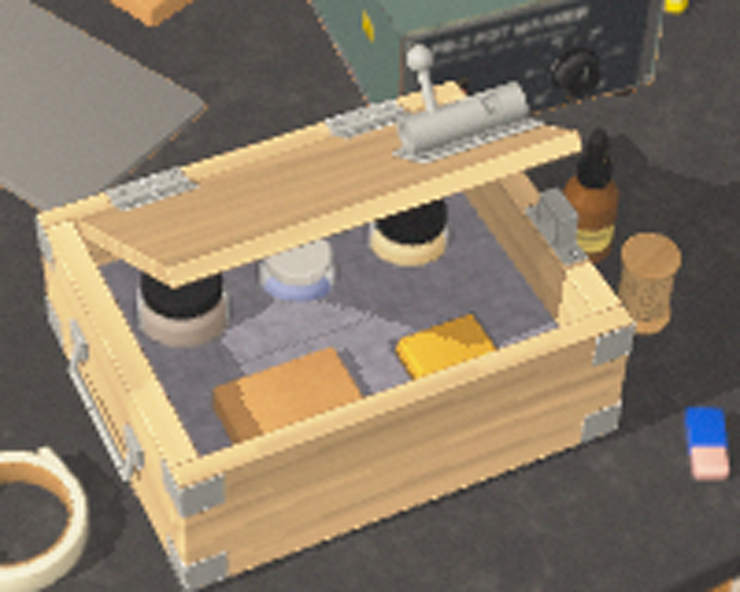

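In the 4.4x top crop, the rim corners are BL (74,45), BR (613,66), FR (606,494) and FL (48,470), and the ball is at (481,174). In the 3.7x scene crop, the ball is at (419,57) and the lid's front corners are at (165,268) and (580,132).

```bash
cat > loc.py <<'E'
from h import *
from scipy.spatial.transform import Rotation as Ro
T=vision.camera("top");S=vision.camera("scene")
t=lambda x,y:(275+x/4.4-.4,170+y/4.4-.4); s=lambda x,y:(255+x/3.7-.4,170+y/3.7-.4)
P=[onz(T,t(*p),.112)[:2] for p in [(74,45),(613,66),(606,494),(48,470)]]
Q=[onz(S,s(*p),.112)[:2] for p in [(38,217),(635,322),(178,487)]]
L=np.array([[.115,.145],[.115,-.145],[-.115,-.145],[-.115,.145]])
def fit(L,P):
    P=np.array(P);l=L-L.mean(0);p=P-P.mean(0)
    a=np.arctan2((l[:,0]*p[:,1]-l[:,1]*p[:,0]).sum(),(l*p).sum()); c,s_=np.cos(a),np.sin(a);R=np.array([[c,-s_],[s_,c]])
    o=P.mean(0)-R@L.mean(0); return a,o,np.round(1000*(L@R.T+o-P),1)
for r in (fit(L,P),fit(L[[0,2,3]],Q)): print(r)
a=np.array(fit(L,P)[1]);b=fit(L[[0,2,3]],Q)
o=(fit(L,P)[1]+b[1])/2; yaw=(fit(L,P)[0]+b[0])/2
C=lambda x:np.array([[np.cos(yaw),np.sin(yaw),0],[-np.sin(yaw),np.cos(yaw),0],[0,0,1]])@(np.array(x)-[*o,0])
x,e=tri(T,t(481,174),S,s(419,57)); print("ball case",C(x),e)
for n,u,v in (("FL",(80,344),(165,268)),("FR",(598,362),(580,132))):
    x,e=tri(T,t(*u),S,s(*v)); k=C(x); print(n,k,e,"ang",np.arctan2(k[2]-.112,.1-k[0]))
print("origin",o,"yaw",yaw)
st=env.state(); R=Ro.from_rotvec(st['tcp_rot']).as_matrix(); print("tool axes\n",R.round(3),st['ee_pos'],st['clock'])
E
python3 loc.py
```

```text
(np.float64(-0.06123803188290139), array([0.55310165, 0.21209549]), array([[-0.7, -0.7],
       [-0.7,  0.9],
       [ 0.7,  1.1],
       [ 0.7, -1.3]]))
(np.float64(-0.06061422864366509), array([0.54918862, 0.21472069]), array([[ 2.7,  0.6],
       [-0.6, -0.5],
       [-2.1, -0.1]]))
ball case [ 0.02584969 -0.06745788  0.23238212] 0.0007395987617508082
FL [-0.06258269  0.12395719  0.22742335] 0.00553524759026651 ang 0.6173635184297644
FR [-0.06168586 -0.1253599   0.22581249] 0.0010580484718795444 ang 0.6133461221491318
origin [0.55114514 0.21340809] yaw -0.06092613026328324
tool axes
 [[ 0.965  0.264 -0.   ]
 [ 0.264 -0.965  0.001]
 [ 0.    -0.001 -1.   ]] [ 0.17134934 -0.62666493  0.23061629] 0.2
```

Both views agree: case origin (0.551, 0.213), yaw −0.061, lid about 0.615 rad, bolt nearly drawn back. I'll raise the arm, swing over and shut the fingers.

```bash
python3 -m inch '[0,0,0,-0.06,0, 0,0,0,-0.12,0, 0,0.38,-0.34,-0.12,0.33, 0,0.38,-0.34,-0.12,0.33, 0,0.38,-0.34,-0.12,0.33, 0,0.38,-0.34,-0.12,0.33, 0,0.38,-0.34,-0.12,0.33, 0,0.38,-0.34,-0.12,0.33, 0,0.38,-0.34,-0.12,0.33, 0,0.38,-0.34,-0.12,0.33, 0,0.38,-0.34,-0.12,0.33, 0,0.38,-0.34,-0.12,0.33]' 20
```

```text
clock: 1.7
ee_pos: [0.4483, -0.1986, 0.3511]
tcp_rot: [3.14, -0.097, -0.001]
wrist_force: [0.4, -0.3, 0.2]
grip_width: -0.0001
finger_force: 0.0
```

```bash
cat > c.py <<'E'
from h import *
def case():
    s=env.state();y=-.0609;o=np.array([.5511,.2134]);d=np.array(s['ee_pos'][:2])-o
    print("case x,y,z mm",np.round([1000*(d[0]*np.cos(y)+d[1]*np.sin(y)),1000*(-d[0]*np.sin(y)+d[1]*np.cos(y)),1000*s['ee_pos'][2]],1),"F",np.round(s['wrist_force'],1),s['clock'])
if __name__=="__main__": case()
E
python3 -m inch '[0,0.0375,-0.4475,0,0, 0,0.0375,-0.4475,0,0, 0,0.0375,-0.4475,0,0, 0,0.0375,-0.4475,0,0, 0,0.0375,-0.4475,0,0, 0,0.0375,-0.4475,0,0, 0,0.0375,-0.4475,0,0, 0,0.0375,-0.4475,0,0, 0,0.0375,-0.4475,0.06,0, 0,0.0375,-0.4475,0.10,0, 0,0.0375,-0.4475,0.11,0, 0,0.0375,-0.4475,0.11,0]' >/dev/null; python3 c.py
```

```text
case x,y,z mm [-38.2  28.5 241.9] F [-0.8  0.1 -0. ] 3.2
```

```bash
python3 -m inch '[0,0,0,0.018,0, 0,0,0,0.027,0, 0,-0.005,0,0.035,0, 0,-0.010,0,0.043,0, 0,-0.014,0,0.051,0, 0,-0.018,0,0.059,0, 0,-0.022,0,0.068,0, 0,-0.025,0,0.076,0, 0,-0.027,0,0.085,0, 0,-0.029,0,0.094,0, 0,-0.031,0,0.103,0, 0,-0.032,0,0.112,0]'; python3 c.py
```

```text
clock: 4.7
ee_pos: [0.4817, 0.2475, 0.1286]
tcp_rot: [-3.14, 0.099, 0.001]
wrist_force: [-0.1, 0.4, 1.9]
grip_width: -0.0001
finger_force: 0.9
case x,y,z mm [-71.3  29.8 128.6] F [-0.1  0.4  1.9] 4.7
```

Contact at 1.9 N. Next I'll finish shutting the lid.

```bash
python3 -m inch '[0,0,0,0.007,0, 0,-0.001,0,0.013,0, 0,-0.001,0,0.016,0, 0,-0.001,0,0.018,0, 0,-0.001,0,0.019,0, 0,-0.001,0,0.019,0]'; python3 c.py
```

```text
clock: 5.45
ee_pos: [0.4813, 0.2474, 0.1119]
tcp_rot: [3.139, -0.099, -0.0]
wrist_force: [-5.1, -2.8, 10.9]
grip_width: -0.0003
finger_force: 5.5
case x,y,z mm [-71.8  29.7 111.9] F [-5.1 -2.8 10.9] 5.45
```

```bash
python3 -m inch '[0,0,0,-0.05,0, 0,0,0,-0.10,0, 0,0.037,0.055,-0.10,0, 0,0.037,0.055,-0.10,0, 0,0.037,0.055,-0.10,0]'>/dev/null; python3 c.py
python3 - <<'E'
from h import *
a=vision.camera("scene")['img'][150:340,255:455];b=vision.camera("wrist")['img']
a=cv2.resize(a,(400,380),interpolation=cv2.INTER_CUBIC);b=cv2.resize(b,(400,300))
im=np.zeros((380,800,3),np.uint8);im[:,:400]=a;im[:300,400:]=b;cv2.imwrite("pics/m1.png",im)
E
```

```text
case x,y,z mm [-35.6 -25.6 209.6] F [-0.2  0.9  0.3] 6.075
```

View pics/m1.png

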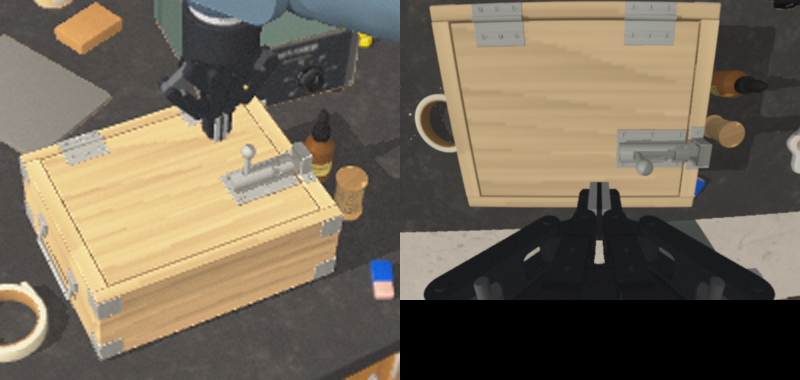

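The lid is flush in the rim. The ball is at about (248,150) in the left panel (scene) and (644,167) in the right panel (wrist). I'll measure it in both views.

Run:
```python
from h import *
S=vision.camera("scene");W=vision.camera("wrist");y=-.0609
def C(X): d=X[:2]-np.array([.5511,.2134]); return np.round(1000*np.array([d[0]*np.cos(y)+d[1]*np.sin(y),-d[0]*np.sin(y)+d[1]*np.cos(y),X[2]]),1)
us=(255+248/2,150+150/2);uw=(244*1.6,167*1.6)
print(C(onz(S,us,.167)),C(onz(W,uw,.167)),C(tri(S,us,W,uw)[0]))
```

```text
[-34.8 -67.  167. ] [-33.2 -65.6 167. ] [-33.9 -66.6 166. ]
```

```bash
python3 -m inch '[0,0.001,0,0.04,0, 0,0.001,0,0.060,0, 0,0.001,0,0.060,0, 0,0.001,0.006,0.060,0, 0,0.001,0.012,0.060,0, 0,0.001,0.016,0.060,0, 0,0.001,0.020,0.060,0]'; python3 c.py
```

```text
clock: 7.15
ee_pos: [0.5145, 0.1699, 0.1508]
tcp_rot: [-3.14, 0.1, -0.001]
wrist_force: [0.4, 3.3, 0.6]
grip_width: 0.0001
finger_force: 1.2
case x,y,z mm [-33.9 -45.7 150.8] F [0.4 3.3 0.6] 7.15
```

```bash
python3 -m inch '[0,-0.001,0.005,0,0, 0,-0.001,0.010,0,0, 0,-0.001,0.015,0,0, 0,-0.001,0.020,0,0, 0,-0.001,0.025,0,0, 0,-0.001,0.028,0,0, 0,-0.001,0.030,0,0]'; python3 c.py
```

```text
clock: 8.02
ee_pos: [0.5113, 0.1401, 0.1502]
tcp_rot: [-3.14, 0.1, 0.0]
wrist_force: [0.6, 1.3, 1.9]
grip_width: 0.0003
finger_force: 1.0
case x,y,z mm [-35.3 -75.5 150.2] F [0.6 1.3 1.9] 8.025
```

```bash
python3 -m inch '[0,0,0.002,0,0, 0,0,0.004,0,0, 0,0,0.006,0,0, 0,0,0.007,0,0, 0,0,0.007,0,0]'; python3 c.py
```

```text
clock: 8.65
ee_pos: [0.511, 0.1353, 0.1507]
tcp_rot: [-3.136, 0.1, -0.001]
wrist_force: [0.7, 9.5, 2.2]
grip_width: -0.0001
finger_force: 5.3
case x,y,z mm [-35.2 -80.4 150.7] F [0.7 9.5 2.2] 8.65
```

The bolt is home: the force rose to 9.5 N at its stop. Next I'll back off, go up and over to behind the knob.

```bash
python3 -m inch '[0,0,-0.015,0,0, 0,0,-0.02,-0.02,0, 0,0,-0.02,-0.055,0, 0,0.038,0.0,-0.055,0, 0,0.038,0.018,-0.055,0, 0,0.038,0.018,-0.055,0, 0,0.038,0.018,-0.02,0, 0,0.038,0.018,0.001,0, 0,0.038,0.018,0.001,0]'; python3 c.py
python3 - <<'E'
from h import *
a=vision.camera("scene")['img'][150:340,255:455];b=vision.camera("wrist")['img']
a=cv2.resize(a,(400,380),interpolation=cv2.INTER_CUBIC);b=cv2.resize(b,(400,300))
im=np.zeros((380,800,3),np.uint8);im[:,:400]=a;im[:300,400:]=b;cv2.imwrite("pics/m2.png",im)
E
```

```text
clock: 9.78
ee_pos: [0.5453, 0.1135, 0.1469]
tcp_rot: [3.14, -0.098, -0.009]
wrist_force: [0.1, 0.6, 0.5]
grip_width: 0.0001
finger_force: 0.0
case x,y,z mm [   0.3 -100.   146.9] F [0.1 0.6 0.5] 9.775
```

View pics/m2.png

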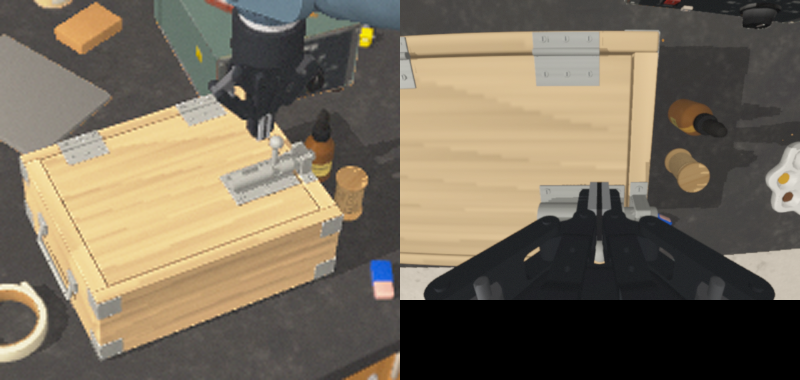

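The knob is upright with the bolt home, ball at (276,143), and the fingers are just behind it without touching. I'll push it towards the front.

```bash
python3 -m inch '[0,-0.008,0,-0.003,0, 0,-0.013,0,-0.003,0, 0,-0.018,0,-0.003,0, 0,-0.022,0,-0.003,0, 0,-0.026,0,-0.003,0, 0,-0.030,0,-0.003,0, 0,-0.034,0,-0.003,0, 0,-0.038,0,-0.003,0]'; python3 c.py
```

```text
clock: 10.88
ee_pos: [0.5094, 0.1154, 0.152]
tcp_rot: [3.14, -0.099, -0.001]
wrist_force: [0.9, -0.4, -0.4]
grip_width: -0.0001
finger_force: 0.7
case x,y,z mm [ -35.7 -100.4  152. ] F [ 0.9 -0.4 -0.4] 10.875
```

```bash
python3 -m inch '[0,-0.004,0,0,0, 0,-0.008,0,0,0, 0,-0.011,0,0,0, 0,-0.011,0,0,0]'; python3 c.py; python3 -m inch '[0,0.01,0,-0.01,0, 0,0.01,0,-0.035,0, 0,-0.025,0,-0.035,0, 0,-0.025,0,-0.035,0]'; python3 c.py
```

```text
clock: 11.38
ee_pos: [0.4985, 0.1161, 0.1524]
tcp_rot: [-3.14, 0.099, 0.001]
wrist_force: [0.8, -0.9, -1.3]
grip_width: -0.0
finger_force: 0.2
case x,y,z mm [ -46.6 -100.3  152.4] F [ 0.8 -0.9 -1.3] 11.375
clock: 11.88
ee_pos: [0.4732, 0.1179, 0.1878]
tcp_rot: [-3.14, 0.099, -0.0]
wrist_force: [-0.0, 0.0, -0.2]
grip_width: 0.0
finger_force: 0.0
case x,y,z mm [ -71.9 -100.1  187.8] F [-0.   0.  -0.2] 11.875
```

```bash
python3 -m inch '[0,0,0,0.015,0, 0,0,0,0.022,0, 0,0,0,0.027,0, 0,-0.001,0,0.031,0, 0,-0.002,0,0.035,0, 0,-0.002,0,0.038,0, 0,-0.002,0,0.040,0, 0,-0.002,0,0.040,0]'; python3 c.py
```

```text
clock: 12.88
ee_pos: [0.472, 0.1178, 0.1476]
tcp_rot: [-3.14, 0.099, -0.0]
wrist_force: [-2.8, 0.6, 3.3]
grip_width: 0.0
finger_force: 1.5
case x,y,z mm [ -73.2 -100.2  147.6] F [-2.8  0.6  3.3] 12.875
```

```bash
python3 -m inch '[0,0,0,0.001,0, 0,0,0,0.002,0, 0,0,0,0.002,0]'; python3 c.py
```

```text
clock: 13.25
ee_pos: [0.4721, 0.118, 0.1467]
tcp_rot: [-3.14, 0.099, -0.0]
wrist_force: [-5.7, 0.2, 11.5]
grip_width: -0.0002
finger_force: 5.5
case x,y,z mm [ -73.1 -100.   146.7] F [-5.7  0.2 11.5] 13.25
```

Hard stop reached (11.5 N, ball top about 147 mm). I'll retreat straight up and look.

```bash
python3 -m inch '[0,0,0,-0.02,0, 0,0,0,-0.08,0, 0,0,0,-0.14,0, 0,0,0,-0.16,0, 0,-0.06,0.1,-0.16,0, 0,-0.06,0.1,-0.16,0, 0,-0.06,0.1,-0.16,0]'
python3 - <<'E'
from h import *
y=-.0609
def Wd(X):
    return np.array([.5511+X[0]*np.cos(y)-X[1]*np.sin(y),.2134+X[0]*np.sin(y)+X[1]*np.cos(y),X[2]])
S=vision.camera("scene");u=proj(S,[Wd([-.073,-.1005,.140])])[0];print((u-[255,150])*2,"scene expected ball, crop px")
a=S['img'][150:340,255:455];b=vision.camera("wrist")['img']
a=cv2.resize(a,(400,380),interpolation=cv2.INTER_CUBIC);b=cv2.resize(b,(400,300))
im=np.zeros((380,800,3),np.uint8);im[:,:400]=a;im[:300,400:]=b;cv2.imwrite("pics/m3.png",im)
E
```

```text
clock: 14.12
ee_pos: [0.4048, 0.0198, 0.3051]
tcp_rot: [3.139, -0.107, 0.003]
wrist_force: [0.9, 0.2, -0.6]
grip_width: -0.0
finger_force: 0.0
[290.61218882 181.20625769] scene expected ball, crop px
```

View pics/m3.png

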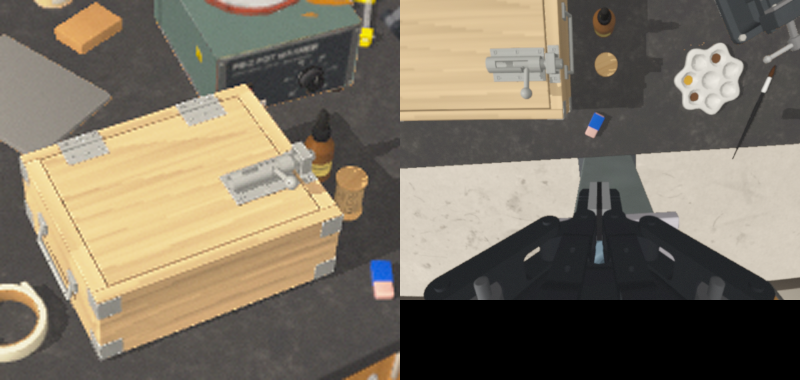

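The lid is flush and the knob is down. The ball shows at about (291,182), where I expected (290.6,181), so the bolt is locked. The spool, bottle, eraser and tape are undisturbed.

```bash
python3 -m inch '[0,0,0,0,0, 0,0,0,0,0]'>/dev/null; python3 -c "
from station import env
print(env.job_done())"
```

```text
the job is handed in; nothing more can be done
None
```

The lid is fully shut, the bolt is home in the keeper and the knob is locked down in the notch; it took about 14 s, pushing with at most about 13 N at the readings taken, and the job is handed in.

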